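Close the veneer press with its loose crank

ROBOT

A 7-joint arm with a two-finger parallel gripper is mounted at the origin on the work surface. World frame = base frame: x ahead of the robot, y to its left, z up, the work surface at z = 0. Lengths are in m, angles in rad, forces in N, time in s.
With the tool pointing down it reaches from about 0.4 to 0.85 m from the base axis. Payload 4.5 kg.
Tool frame: the origin (TCP) lies at the centre of the arm's flange, where the gripper is bolted on; the fingertips stand 166 mm ahead of it and the grasp point (between the pads) lies 147 mm ahead of it (r.grip_depth is the distance from the TCP to the grasp point, in m); z points along the fingers, y is the line along which they close (so a half turn about z gives the same grasp; the last joint's range is limited). The gripper opens to 88 mm and grips with 3 to 60 N. Pads are 18 mm wide; open, the fingers measure 123 mm over their backs; the gripper's body (75 mm by 187 mm) begins 45 mm behind the grasp point.
Start: joints at [1.249, 0.689, -0.195, 1.565, 0.157, 0.902, -0.215], TCP at [0.218, -0.586, 0.405] pointing down, gripper open.
Joint ranges: [-3.01, 3.01], [-0.46, 2.08], [-1.47, 1.51], [0.13, 2.56], [-1, 4.14], [0.04, 2.09], [-2.66, 2.66]. Speed limits (rad/s): [2.57, 2.57, 3.14, 3.14, 3.14, 3.14, 3.14].

INTERFACE

Orientations are given as a unit quaternion [x, y, z, w].
In Python, from plant import status, cams, r, finder gives the robot as it stands.
- The arm moves only by the tool play_rows, never from a script. Its argument "rows" is a list of rows, each a list of 7 numbers: the opening in per cent of the stroke, from 0 (shut) to 100 (fully open), then the shift along the tool's x, y, z in m, then the turn, a rotation vector about the tool's x, y, z in degrees. A call has 1 to 8 rows; each row shifts and turns the commanded pose from where the row before left it, along the tool's axes as they then stand; what a row does not reach is not made up. A row lasts 1/8 s, in which the tool goes at most 62.5 mm and 10.7 degrees, less where a joint would pass 70% of its speed; a pose out of reach is approached as far as the arm can. A call with a gripper value outside its range is refused whole. The fingers move at their own pace and stop on an object; "grip_force" is the grip in N (left out, the last holds). Time passes only in rows, so rows that do not move let the fingers close. It gives the time, the measured TCP pose, the force, the opening and the grip force at its end, in the units of the state.
- status.get_state(): the state, without advancing time (a new reading comes with each control period).
- cams.snapshot(name): name is "scene" or "top" or "wrist"; returns the picture (480x640x3 uint8, red, green, blue); there is no depth.
- cams.camera_params(name): a dict with "vfov" (degrees; the focal length in pixels is half the picture's height over the tangent of half this angle, whatever the lens; pixels are square), "cx", "cy" (the principal point, pixels), "R" (3x3) and "t" (3): a world point X has camera coordinates R X + t; the wrist camera has in their place "tool_from_camera" (4x4, takes a point from camera to tool coordinates, whose origin is the TCP and whose axes are the flange's). Camera axes: x right, y down, z forward; pixel columns grow to the right and rows downward; lengths in m; the calibration is good to about 2 mm. A picture is of the moment at which its call begins: read the wrist's pose just before it. camera_params takes no time and is no camera call.
- r.finish_job(): hands the job in; it is judged then, once.
Trained networks look in the newest picture that a camera, given by its name, has taken for a name from the list of things; names that differ only in an ending like _2 or _b are one class to them, and where a whole thing is asked for, a point or a joint stands for the part that bears it (a point fixed in the world has none). Each returns a list of dicts, best first, with "score" (0 to 1); they miss things now and then, are a little off and sometimes report something else, mostly with a low value. They report only what shows in the picture. A call takes as long as a camera call. They do not tell look-alikes from the thing itself.
- finder.spot_in(camera, label): "at" ([x, y, z] in m, in the coordinates of the camera as it stood for that picture, good to about 4 mm: the middle of the surface that is visible of it).
- finder.regions_of(camera, label): "mask" (480x640 bool, what is visible of it).
The state is a dict: "clock": time; "q": joint angles; "qd": joint speeds; "joint_torque": joint torques, N m; "tool_pos": TCP position; "eef_rot": TCP orientation; "contact_force": force on the tool from outside, world axes, zero at the start; "moment": the same for the moment, N m; "opening": opening from 0.0 (shut) to 1.0 (fully open); "finger_force": force on a finger pad.
Only numpy, scipy, OpenCV 4.12 (cv2) and the standard library are available. Lean on these libraries where they do the work, as an engineer would, in place of code of your own. Each camera call takes 0.05 s, during which the arm holds its last target. There are 200 camera calls.

TASK

Close the veneer press on the inlaid panel that lies in it: set the loose crank fully down on the square end of the press screw without ramming it, then wind the platen down until it bears firmly on the panel, but stop well before the veneer is crushed. Then lift the crank off and lay it flat on the bench, clear of the press, leaving the panel under pressure and the other things undisturbed.

Things in the scene. Friction and masses are not known exactly. Their poses are not given: they have to be found in the camera images.
- press: bench-top veneer press, fixed: green base 150 x 220 x 20 mm, two 20 mm columns 88 mm either side of the screw, green crosshead 50 x 220 mm with its top 184 mm above the bench; column nuts and bearing cap end at 196 mm, below the crank's sweep. Origin: underside of the base on the screw axis; y runs from column to column.
- square_end (a point): upright steel square of the press screw, 18 x 18 mm, 34 mm tall over its round shoulder, the last 6 mm tapered to 11 mm as a lead-in. The point is the centre of the top face, on the screw axis, 240 mm above the bench; its x and y axes are square to the flats and turn with the screw, which stays at its height.
- screw (a joint): angle of the press screw, rad, growing clockwise seen from above, which lowers the platen 20 mm a turn. It runs free at a steady 0.6 N m or so; once the platen bears, each 100 N on the panel adds about 0.32 N m and takes about 0.35 rad of turn. It holds by friction where it is left (above 190 N or so it eases back to that). Stops at 14 rad, far beyond need.
- platen: steel platen 130 x 150 x 20 mm with a 12 mm rubber facing under it. Origin: centre of the steel's underside. Below, on packing whose height differs from job to job, lies the 18 mm panel (180 x 112 mm, ends standing out); its height is not measured, the gap to the rubber is 5 to 20 mm. Firm is 180 N or so: under 80 N is too loose, over 320 N crushes the veneer.
- crank: loose dark steel crank, 0.42 kg, flat on the bench, knob up: square hub 35 x 35 x 44 mm with a through square socket (19 mm, 1 mm wider than the square) and a flat arm 24 x 12 mm level with the hub's underside. Origin: centre of the underside, the socket's mouth; x along the arm to the knob, z up, flats square to x and y. Fully down, it rests on the shoulder, 34 mm below the top of the square.
- crank_hub (a point): centre of the crank's square hub, 22 mm above its underside; same axes as the crank. The hub's two faces along y stand clear of the arm.
- knob_grip (a point): centre of the crank's upright wooden knob, which spins freely on its pin: 27 mm across, 58 mm tall, 90 mm from the hub's axis; this point lies 44.5 mm above the crank's underside.
- finial: bronze urn finial, standing, 54 mm across and 126 mm tall, 0.55 kg; a bystander that stands on the other side of the press from the crank. Origin: centre of its foot.
- glue_jar: glue jar, 66 mm across, 85 mm tall; a bystander. Origin: centre of its foot.
- small_finial: smaller gilt finial, standing, 46 mm across, 101 mm tall; a bystander beyond the press. Origin: centre of its foot.
- mallet: beech mallet lying on the right, 290 mm long, 90 mm high; a bystander. Origin: under its handle.
- leaf_mount: gilt leaf mount, about 75 x 90 x 30 mm; a bystander. Origin: its underside.
- chisel: wood chisel, 250 mm, lying between robot and press, 28 mm high; a bystander. Origin: its underside, at the ferrule.
- bronze_figure: seated bronze figure on its base, 100 x 160 mm, 155 mm tall; a bystander. Origin: centre of the base's underside.
Mind the look-alikes: they are no part of the job. Of the things that look like the crank, take the one that is farthest to the robot's left at the start.

How it is judged:
By the outcome, as a careful person would: the job done as asked, in the order asked, and still so for the second after the job is handed in, with the robot touching nothing.
It also fails if it takes over 72 s, if anything falls off the work surface, if the arm or the gripper's body presses on something with over 40 N, if the wrist force passes 120 N, or if a joint passes its speed limit or range.

## Working session

There is one attempt and no reset: what is moved stays moved. The work goes in short steps, Python scripts to look and compute and a tool call to move; the robot and the scene stay as the last step left them, time stands still between calls to the robot, and variables do not carry over. Pictures are saved under pics/ and viewed, at most 10 in all, crops included, and the job is handed in when it is done.

Besides the shell and the picture viewer there is one more tool, called after ">>>" as name([rows], argument=value, ...), one row to a line, values as JSON. play_rows: Moves the arm, as the interface text tells. Its arguments: {"type":"object","properties":{"rows":{"type":"array","items":{"type":"array","items":{"type":"number"}}},"grip_force":{"type":"number"}},"required":["rows"]}

```bash
ls; mkdir -p pics; cat > h.py <<'E'
import numpy as np, cv2
from scipy.spatial.transform import Rotation as Ro
from plant import status, cams, r, finder
def save(n,img,s=1.0): cv2.imwrite('pics/'+n+'.png',cv2.resize(img[:,:,::-1],None,fx=s,fy=s,interpolation=cv2.INTER_CUBIC))
def cam(name,st=None):
    p=cams.camera_params(name); f=240/np.tan(np.radians(p['vfov'])/2)
    if name=='wrist':
        T=np.array(p['tool_from_camera']); st=st or status.get_state()
        Rt=Ro.from_quat(st['eef_rot']).as_matrix(); Rc=Rt@T[:3,:3]; c=Rt@T[:3,3]+st['tool_pos']
    else:
        Rc=np.array(p['R']).T; c=-Rc@np.array(p['t'])
    return f,p['cx'],p['cy'],Rc,c   # world = Rc@Xc + c
def toworld(k,a): return k[3]@np.array(a)+k[4]
def ray(k,u,v,z):
    d=k[3]@np.array([(u-k[1])/k[0],(v-k[2])/k[0],1]); return k[4]+d*(z-k[4][2])/d[2]
def proj(k,X):
    c=k[3].T@(np.array(X)-k[4]); return np.array([k[1]+k[0]*c[0]/c[2],k[2]+k[0]*c[1]/c[2]])
E
python3 - <<'E'
from h import *
np.set_printoptions(precision=4,suppress=True)
s=status.get_state();print({k:np.round(v,3) for k,v in s.items()}, r.grip_depth)
for c in ['scene','top']:
    im=cams.snapshot(c);save(c+'0',im);k=cam(c);print(c,k[0],k[4], cams.camera_params(c).keys())
    for l in ['crank','crank_hub','knob_grip','square_end','press','platen','finial','glue_jar','small_finial','mallet','leaf_mount','chisel','bronze_figure']:
        try: print(l,[(round(d['score'],2),np.round(toworld(k,d['at']),3).tolist(),np.round(proj(k,toworld(k,d['at']))).tolist()) for d in finder.spot_in(c,l)][:5])
        except Exception as e: print(l,e)
E
```

```text
pics
{'clock': np.float64(0.0), 'q': array([ 1.249,  0.69 , -0.195,  1.566,  0.157,  0.903, -0.215]), 'qd': array([ 0.   , -0.001,  0.002,  0.   , -0.001, -0.   ,  0.001]), 'joint_torque': array([ -0.001, -52.756,  -1.267, -15.343,  -0.053,   0.006,   0.   ]), 'tool_pos': array([ 0.218, -0.586,  0.404]), 'eef_rot': array([ 0.984,  0.177, -0.   , -0.001]), 'contact_force': array([ 0.712, -0.762,  0.287]), 'moment': array([ 0.03 ,  0.071, -0.022]), 'finger_force': np.float64(0.0), 'opening': np.float64(1.0)} 0.1473
scene 560.2720136914604 [ 1.3684 -0.3803  1.1976] dict_keys(['vfov', 'cx', 'cy', 'R', 't'])
crank [(0.61, [0.469, -0.5, 0.029], [163.0, 278.0]), (0.6, [0.481, -0.305, 0.028], [239.0, 263.0]), (0.34, [0.534, -0.276, 0.057], [254.0, 269.0])]
crank_hub [(0.85, [0.473, -0.498, 0.029], [164.0, 279.0]), (0.8, [0.484, -0.31, 0.028], [238.0, 264.0]), (0.59, [0.536, -0.01, 0.216], [357.0, 203.0])]
knob_grip [(0.72, [0.536, -0.274, 0.054], [255.0, 271.0])]
square_end [(0.57, [0.537, -0.011, 0.217], [357.0, 203.0])]
press [(0.73, [0.547, -0.021, 0.11], [352.0, 236.0])]
platen [(0.64, [
[... 1147 characters left out ...]
.0]), (0.27, [0.486, -0.304, 0.018], [394.0, 271.0])]
platen [(0.71, [0.5, -0.004, 0.11], [286.0, 265.0]), (0.38, [0.531, -0.276, 0.07], [386.0, 253.0])]
finial [(0.75, [0.44, 0.287, 0.071], [181.0, 290.0])]
glue_jar []
small_finial [(0.74, [0.753, -0.156, 0.06], [341.0, 177.0]), (0.45, [0.441, 0.289, 0.075], [179.0, 289.0]), (0.21, [0.647, -0.26, 0.088], [380.0, 211.0])]
mallet [(0.88, [0.718, -0.35, 0.091], [412.0, 185.0]), (0.65, [0.443, 0.283, 0.071], [182.0, 289.0])]
leaf_mount [(0.94, [0.751, 0.145, 0.023], [238.0, 182.0])]
chisel [(0.92, [0.373, 0.014, 0.015], [283.0, 312.0]), (0.51, [0.523, -0.005, 0.204], [283.0, 253.0])]
bronze_figure [(0.65, [0.714, 0.281, 0.054], [187.0, 193.0])]
```

View pics/top0.png

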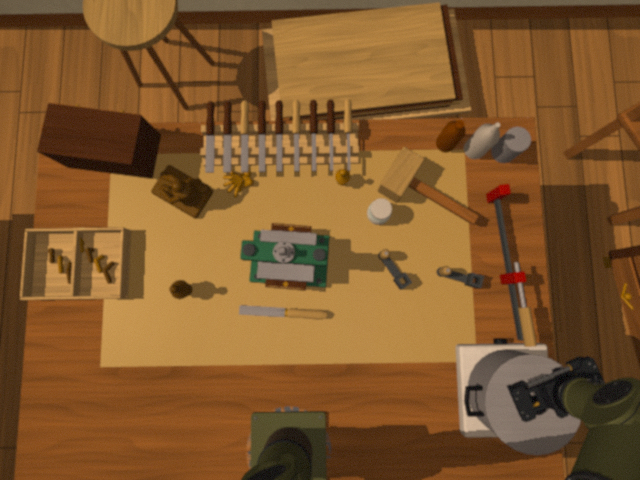

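```bash
python3 - <<'E'
import cv2
a=cv2.imread('pics/top0.png')[220:310,340:500]; cv2.imwrite('pics/crop0.png',cv2.resize(a,None,fx=5,fy=5,interpolation=cv2.INTER_CUBIC))
E
```

```text
(no output)
```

View pics/crop0.png

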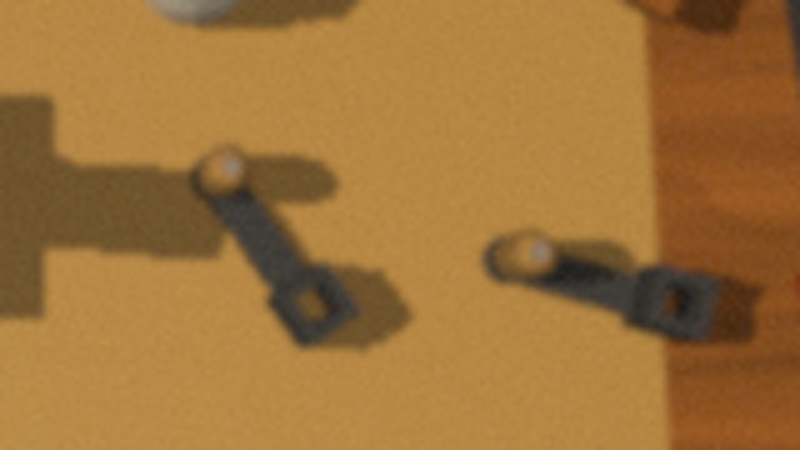

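Look-alikes of the crank in the top view: crank A has its hub at (402,281) and knob at (384,254). Crank B has its hub at (475,280) and knob at (446,271), further right. The robot's left is the image's left, so I take A, and the crop confirms it: socket and knob both visible, lying flat. Press screw at about (284,252).

```bash
cat >> h.py <<'E'
def yaw(st): x=Ro.from_quat(st['eef_rot']).as_matrix()[:,0]; return np.degrees(np.arctan2(x[1],x[0]))
def plan(p0,y0,p1,y1,op,n=None,cap=0.055):
    """total tool-frame shift per row for straight world move with yaw change spread evenly (tool pointing down)"""
    d=np.array(p1)-p0; dy=(y1-y0+180)%360-180
    n=n or max(1,int(np.ceil(max(np.linalg.norm(d)/cap,abs(dy)/10))))
    rows=[]
    for i in range(n):
        a=np.radians(y0+dy*i/n); ex=np.array([np.cos(a),np.sin(a),0]); ey=np.array([np.sin(a),-np.cos(a),0])
        s=d/n; rows.append([op]+[round(float(v),4) for v in (s@ex,s@ey,-s[2])]+[0,0,round(-dy/n,2)])
    return rows
E
python3 - <<'E'
from h import *
np.set_printoptions(precision=4,suppress=True)
k=cam('top'); h=ray(k,402.4,281,.044); n=ray(k,384.6,254,.0735); print(h,n,np.linalg.norm(h-n),np.degrees(np.arctan2(*(n-h)[[1,0]])))
print('sq',ray(k,284,252,.24))
print(cams.camera_params('wrist')['tool_from_camera'],cam('wrist')[0])
s=status.get_state(); print(yaw(s))
a=np.degrees(np.arctan2(*(n-h)[[1,0]]))
m=(h+n)/2
for R in plan(s['tool_pos'],yaw(s),[m[0],m[1],.40],a,60): print(R)
E
```

```text
[ 0.4556 -0.322   0.044 ] [ 0.5289 -0.2711  0.0735] 0.09395704633731146 34.756699153721854
sq [ 0.5206 -0.0105  0.24  ]
[[-0.     -0.954  -0.2997  0.0789]
 [ 1.      0.0003 -0.001  -0.0002]
 [ 0.001  -0.2997  0.954   0.0209]
 [ 0.      0.      0.      1.    ]] 347.1999731788534
20.382730747004675
[60, 0.0448, -0.0219, 0.0006, 0, 0, np.float64(-1.8)]
[60, 0.0454, -0.0205, 0.0006, 0, 0, np.float64(-1.8)]
[60, 0.046, -0.0191, 0.0006, 0, 0, np.float64(-1.8)]
[60, 0.0466, -0.0176, 0.0006, 0, 0, np.float64(-1.8)]
[60, 0.0472, -0.0162, 0.0006, 0, 0, np.float64(-1.8)]
[60, 0.0476, -0.0147, 0.0006, 0, 0, np.float64(-1.8)]
[60, 0.0481, -0.0132, 0.0006, 0, 0, np.float64(-1.8)]
[60, 0.0485, -0.0117, 0.0006, 0, 0, np.float64(-1.8)]
```

>>> play_rows([
  [60,0.045,-0.022,0,0,0,-1.8],
  [60,0.045,-0.02,0,0,0,-1.8],
  [60,0.046,-0.019,0,0,0,-1.8],
  [60,0.047,-0.018,0,0,0,-1.8],
  [60,0.047,-0.016,0,0,0,-1.8],
  [60,0.048,-0.015,0,0,0,-1.8],
  [60,0.048,-0.013,0,0,0,-1.8],
  [60,0.048,-0.012,0,0,0,-1.8],
])

```text
clock: 2.4
tool_pos: [0.493, -0.2954, 0.4049]
eef_rot: [0.954, 0.299, 0.0, 0.0]
contact_force: [1.1, -0.1, 0.2]
opening: 0.6
finger_force: 0.0
```

>>> play_rows([
  [60,0,0,0,0,0,0],
  [60,0,0,0,0,0,0],
])

```text
clock: 2.65
tool_pos: [0.4915, -0.2971, 0.4046]
eef_rot: [0.954, 0.299, -0.001, 0.0]
contact_force: [0.1, -0.7, 0.1]
opening: 0.6
finger_force: 0.0
```

```bash
python3 - <<'E'
from h import *
np.set_printoptions(precision=4,suppress=True)
s=status.get_state();im=cams.snapshot('wrist');save('w1',im);k=cam('wrist',s)
print(s['clock'],s['tool_pos'],yaw(s))
for l in ['crank','crank_hub','knob_grip']:
    print(l,[(round(d['score'],2),toworld(k,d['at']),proj(k,toworld(k,d['at']))) for d in finder.spot_in('wrist',l)])
E
```

```text
2.65 [ 0.4915 -0.2971  0.4046] 34.759462585717046
crank [(0.79, array([ 0.4839, -0.3032,  0.0325]), array([323.0786, 215.2429])), (0.58, array([ 0.4861, -0.4367,  0.0316]), array([423.1423, 280.1946]))]
crank_hub [(0.76, array([ 0.4821, -0.4365,  0.032 ]), array([420.7317, 283.0094])), (0.72, array([ 0.4835, -0.3028,  0.0347]), array([322.504 , 215.8973]))]
knob_grip [(0.93, array([ 0.4872, -0.4306,  0.0612]), array([427.2544, 288.6151])), (0.59, array([ 0.5338, -0.2739,  0.0688]), array([328.0476, 162.3663]))]
```

View pics/w1.png

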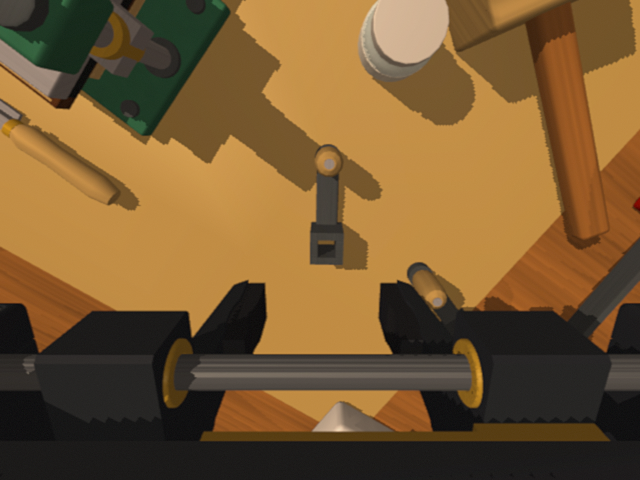

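```bash
python3 - <<'E'
from h import *
np.set_printoptions(precision=4,suppress=True)
im=cv2.imread('pics/w1.png'); st=status.get_state(); k=cam('wrist',st)
h=ray(k,326,249,.044);n=ray(k,328,161,.0735);a=np.arctan2(*(n-h)[[1,0]]);print(h,n,np.linalg.norm((n-h)[:2]),np.degrees(a))
from scipy.optimize import minimize
g=cv2.GaussianBlur(im,(3,3),0).astype(float).sum(2)
c=cv2.resize(im[140:280,290:370],None,fx=7,fy=7,interpolation=cv2.INTER_CUBIC)[:,:]
ex=np.array([np.cos(a),np.sin(a),0]);ey=np.array([-np.sin(a),np.cos(a),0]);o=np.array([h[0],h[1],0])
for sz,z in((.0175,.044),(.0095,.044),(.0175,0)):
    P=np.array([(proj(k,o+ex*sz*i+ey*sz*j+[0,0,z])-[290,140])*7+3 for i,j in((1,1),(1,-1),(-1,-1),(-1,1))])
    cv2.polylines(c,[P.astype(np.int32)],True,(0,0,255) if z else (0,255,0),1)
kp=(proj(k,o+ex*.09+[0,0,.0735])-[290,140])*7+3; cv2.circle(c,tuple(int(v) for v in kp),4,(255,0,0),-1)
cv2.imwrite('pics/c1.png',cv2.resize(c[350:,:],None,fx=1.2,fy=1.2) if 0 else c[:600] if 0 else cv2.resize(c,None,fx=.6,fy=.6))
E
```

```text
[ 0.4579 -0.3254  0.044 ] [ 0.5347 -0.2738  0.0735] 0.09251818355079361 33.89947382028617
```

View pics/c1.png

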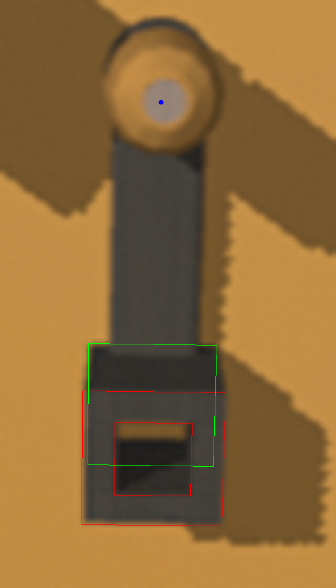

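The overlay fits crank A: red is the modelled hub top around the socket, blue is the knob. Next I look closely at the press square before grasping.

```bash
python3 - <<'E'
from h import *
s=status.get_state()
for R in plan(s['tool_pos'],yaw(s),[.504,-.0217,.50],yaw(s),60,n=6): print(R)
E
```

```text
[60, 0.028, -0.0366, -0.0159, 0, 0, np.float64(-0.0)]
[60, 0.028, -0.0366, -0.0159, 0, 0, np.float64(-0.0)]
[60, 0.028, -0.0366, -0.0159, 0, 0, np.float64(-0.0)]
[60, 0.028, -0.0366, -0.0159, 0, 0, np.float64(-0.0)]
[60, 0.028, -0.0366, -0.0159, 0, 0, np.float64(-0.0)]
[60, 0.028, -0.0366, -0.0159, 0, 0, np.float64(-0.0)]
```

>>> play_rows([
  [60,0.028,-0.0366,-0.016,0,0,0],
  [60,0.028,-0.0366,-0.016,0,0,0],
  [60,0.028,-0.0366,-0.016,0,0,0],
  [60,0.028,-0.0366,-0.016,0,0,0],
  [60,0.028,-0.0366,-0.016,0,0,0],
  [60,0.028,-0.0366,-0.016,0,0,0],
  [60,0,0,0,0,0,0],
  [60,0,0,0,0,0,0],
])

```text
clock: 3.85
tool_pos: [0.5043, -0.0218, 0.5005]
eef_rot: [0.955, 0.298, -0.0, 0.001]
contact_force: [-0.1, 0.8, 0.1]
opening: 0.6
finger_force: 0.0
```

```bash
python3 - <<'E'
from h import *
s=status.get_state();im=cams.snapshot('wrist');k=cam('wrist',s)
np.savez('w2.npz',im=im,pos=s['tool_pos'],rot=s['eef_rot'])
u=proj(k,[.5206,-.0105,.24]);print(s['tool_pos'],yaw(s),u)
print([(round(d['score'],2),toworld(k,d['at'])) for d in finder.spot_in('wrist','square_end')])
u=u.astype(int);x0,y0=u[0]-80,max(u[1]-80,0);print(x0,y0)
save('w2',im[y0:y0+150,x0:x0+160],4)
E
```

```text
[ 0.50434535 -0.02178145  0.50054349] 34.68023062597804 [322.06284146 213.46943599]
[(0.91, array([ 0.53399816, -0.00463818,  0.22941051]))]
242 133
```

View pics/w2.png

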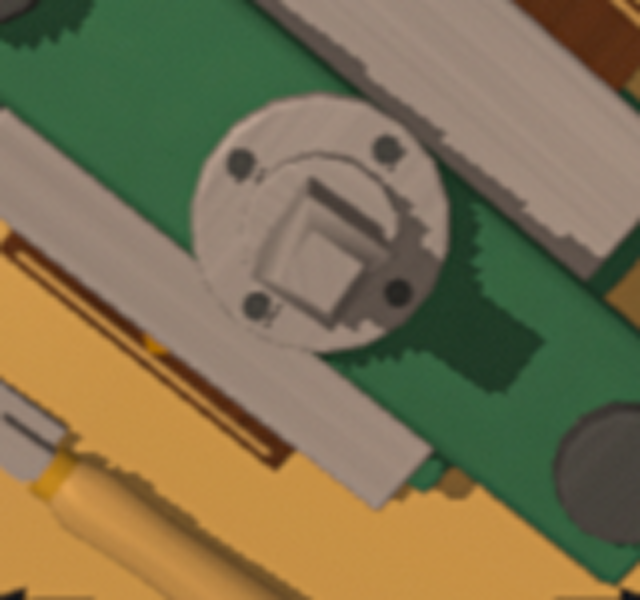

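```bash
python3 - <<'E'
from h import *
np.set_printoptions(precision=4,suppress=True)
d=np.load('w2.npz');k=cam('wrist',dict(tool_pos=d['pos'],eef_rot=d['rot']))
f=lambda u,v,z:ray(k,242+(u-1.5)/4,133+(v-1.5)/4,z)
T=np.array([f(*p,.24) for p in((309,226),(362,264),(336,308),(283,277))])
O=np.array([f(*p,.234) for p in((254,276),(332,328),(388,250))])
an=lambda v:np.degrees(np.arctan2(v[1],v[0]))%90
print(T.mean(0),[(an(T[(i+1)%4]-T[i]),np.linalg.norm(T[(i+1)%4]-T[i])) for i in range(4)])
print((O[0]+O[2])/2,[(an(O[i+1]-O[i]),np.linalg.norm(O[i+1]-O[i])) for i in range(2)])
# column nuts direction etc: overlay candidate
c0=T.mean(0)
E
cat > ov.py <<'E'
from h import *
import sys
x,y,a=map(float,sys.argv[1:4]);a=np.radians(a)
d=np.load('w2.npz');k=cam('wrist',dict(tool_pos=d['pos'],eef_rot=d['rot']))
c=cv2.resize(d['im'][165:230,295:355][:,:,::-1],None,fx=9,fy=9,interpolation=cv2.INTER_CUBIC)
ex=np.array([np.cos(a),np.sin(a),0]);ey=np.array([-np.sin(a),np.cos(a),0])
for s,z in((.0055,.24),(.009,.234),(.009,.206)):
    P=np.array([(proj(k,[x,y,z]+ex*s*i+ey*s*j)-[295,165]+.5)*9 for i,j in((1,1),(1,-1),(-1,-1),(-1,1))])
    cv2.polylines(c,[P.astype(np.int32)],True,(0,0,255),1)
cv2.imwrite('pics/ov%s.png'%sys.argv[4],c)
E
python3 - <<'E'
E
```

```text
[ 0.5287 -0.005   0.24  ] [(np.float64(88.81922978876861), np.float64(0.011418458561773403)), (np.float64(4.828423245349256), np.float64(0.009093379095606823)), (np.float64(3.7981835334751253), np.float64(0.010855536292695872)), (np.float64(7.675287386296774), np.float64(0.010106043836858538))]
[ 0.5284 -0.0049  0.234 ] [(np.float64(0.27173963701285686), np.float64(0.017025811135399117)), (np.float64(89.85513307308105), np.float64(0.017482270629687702))]
```

```bash
python3 ov.py 0.5286 -0.005 1.0 1
```

```text
(no output)
```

View pics/ov1.png

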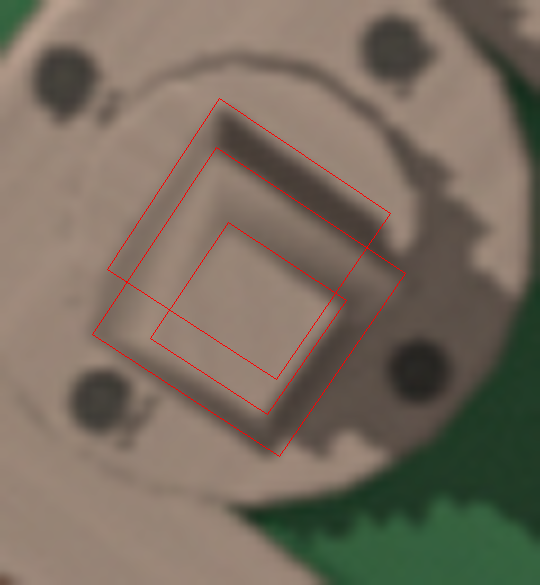

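The overlay matches: screw axis at about (0.528, -0.005), flats at about +1° (±1.5°). Knob B would sit just under the gripper body, so I grip hub A high, at 34 mm, for clearance.

```bash
python3 - <<'E'
from h import *
s=status.get_state()
P=[.458,-.325,.28]
for R in plan(s['tool_pos'],yaw(s),P,34,60,n=8): print(R)
E
```

```text
[60, -0.0262, 0.0278, 0.0275, 0, 0, np.float64(0.07)]
[60, -0.0262, 0.0279, 0.0275, 0, 0, np.float64(0.07)]
[60, -0.0262, 0.0279, 0.0275, 0, 0, np.float64(0.07)]
[60, -0.0261, 0.0279, 0.0275, 0, 0, np.float64(0.07)]
[60, -0.0261, 0.028, 0.0275, 0, 0, np.float64(0.07)]
[60, -0.0261, 0.028, 0.0275, 0, 0, np.float64(0.07)]
[60, -0.026, 0.028, 0.0275, 0, 0, np.float64(0.07)]
[60, -0.026, 0.0281, 0.0275, 0, 0, np.float64(0.07)]
```

>>> play_rows([
  [60,-0.0262,0.028,0.02,0,0,0.1],
  [60,-0.0262,0.028,0.025,0,0,0.1],
  [60,-0.0262,0.028,0.03,0,0,0.1],
  [60,-0.0261,0.028,0.03,0,0,0.1],
  [60,-0.0261,0.028,0.03,0,0,0.1],
  [60,-0.0261,0.028,0.03,0,0,0.1],
  [60,-0.026,0.028,0.03,0,0,0],
  [60,-0.026,0.028,0.0255,0,0,0],
])

```text
clock: 4.95
tool_pos: [0.4575, -0.3259, 0.2785]
eef_rot: [0.956, 0.293, -0.001, -0.0]
contact_force: [0.1, 0.1, 0.0]
opening: 0.602
finger_force: 0.0
```

>>> play_rows([
  [60,0,0,0,0,0,0],
  [60,0,0,0,0,0,0],
])

```text
clock: 5.2
tool_pos: [0.4587, -0.3235, 0.2801]
eef_rot: [0.956, 0.293, 0.0, -0.0]
contact_force: [-0.3, 0.2, 0.5]
opening: 0.601
finger_force: 0.0
```

```bash
python3 - <<'E'
from h import *
s=status.get_state();k=cam('wrist',s);im=cams.snapshot('wrist')
c=im.copy();print(s['clock'],s['tool_pos'],yaw(s))
a=np.radians(34);ex=np.array([np.cos(a),np.sin(a),0]);ey=np.array([-np.sin(a),np.cos(a),0]);o=np.array([.458,-.325,0])
for z,q in((.044,.0175),(.044,.0095)):
    cv2.polylines(c,[np.array([proj(k,o+ex*q*i+ey*q*j+[0,0,z]) for i,j in((1,1),(1,-1),(-1,-1),(-1,1))]).astype(np.int32)],True,(255,0,0),1)
cv2.circle(c,tuple(int(v) for v in proj(k,o+ex*.09+[0,0,.0735])),2,(0,0,255),-1)
save('w3',c)
E
```

```text
5.2 [ 0.45870447 -0.32348382  0.28009534] 34.119105327732264
```

View pics/w3.png

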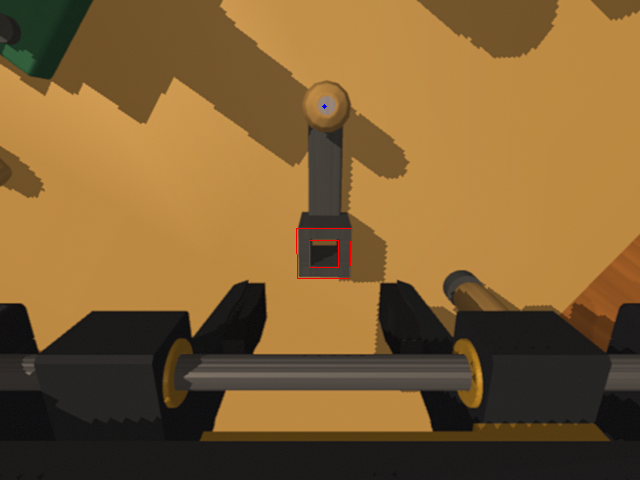

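The model fits the hub, at (325,253), and knob, at (324,106), within a pixel. Now I grasp.

>>> play_rows([
  [60,-0.0014,0.001,0.03,0,0,0],
  [60,0,0,0.03,0,0,0],
  [60,0,0,0.02,0,0,0],
  [60,0,0,0.0188,0,0,0],
  [60,0,0,0,0,0,0],
  [20,0,0,0,0,0,0],
  [20,0,0,0,0,0,0],
  [20,0,0,0,0,0,0],
], grip_force=40)

```text
clock: 6.25
tool_pos: [0.4588, -0.3251, 0.1823]
eef_rot: [0.956, 0.294, 0.001, 0.001]
contact_force: [0.2, 1.4, 5.1]
opening: 0.39
finger_force: 40.0
```

>>> play_rows([
  [20,0,0,0,0,0,0],
  [20,0,0,0,0,0,0],
  [20,0,0,-0.01,0,0,0],
  [20,0,0,-0.02,0,0,0],
  [20,0,0,-0.03,0,0,0],
])

```text
clock: 6.88
tool_pos: [0.4576, -0.3246, 0.2413]
eef_rot: [0.956, 0.294, -0.001, -0.001]
contact_force: [-0.2, -0.2, -4.1]
opening: 0.392
finger_force: 40.0
```

```bash
python3 - <<'E'
from h import *
s=status.get_state();print(s['clock'],s['tool_pos'],yaw(s),s['opening'],s['finger_force'],s['contact_force'],s['moment'],s['q'])
for R in plan(s['tool_pos'],yaw(s),[s['tool_pos'][0],s['tool_pos'][1],.425],yaw(s),20,n=4): print(R)
print()
for R in plan(np.array([s['tool_pos'][0],s['tool_pos'][1],.425]),yaw(s),[.528,-.005,.425],1,20,n=8): print(R)
E
```

```text
6.875 [ 0.45764787 -0.32459696  0.24130867] 34.19283280518353 0.3915199225693638 39.98798779924982 [-0.18220395 -0.21277005 -4.14360032] [-0.09350513  0.05618057  0.03217763] [ 0.63122198  0.85252847 -0.16449993  1.87975808  0.29679614  0.43631262
 -0.72241782]
[20, 0.0, 0.0, -0.0459, 0, 0, np.float64(-0.0)]
[20, 0.0, 0.0, -0.0459, 0, 0, np.float64(-0.0)]
[20, 0.0, 0.0, -0.0459, 0, 0, np.float64(-0.0)]
[20, 0.0, 0.0, -0.0459, 0, 0, np.float64(-0.0)]

[20, 0.0297, -0.0281, -0.0, 0, 0, np.float64(4.15)]
[20, 0.0276, -0.0302, -0.0, 0, 0, np.float64(4.15)]
[20, 0.0254, -0.0321, -0.0, 0, 0, np.float64(4.15)]
[20, 0.023, -0.0338, -0.0, 0, 0, np.float64(4.15)]
[20, 0.0205, -0.0354, -0.0, 0, 0, np.float64(4.15)]
[20, 0.0178, -0.0368, -0.0, 0, 0, np.float64(4.15)]
[20, 0.0151, -0.038, -0.0, 0, 0, np.float64(4.15)]
[20, 0.0123, -0.039, -0.0, 0, 0, np.float64(4.15)]
```

>>> play_rows([
  [20,0,0,-0.048,0,0,0],
  [20,0,0,-0.048,0,0,0],
  [20,0,0,-0.048,0,0,0],
  [20,0,0,-0.048,0,0,0],
])

```text
clock: 7.38
tool_pos: [0.4574, -0.3246, 0.4348]
eef_rot: [0.956, 0.294, -0.001, -0.001]
contact_force: [0.3, -0.8, -5.0]
opening: 0.391
finger_force: 40.0
```

>>> play_rows([
  [20,0.0297,-0.028,0,0,0,4.15],
  [20,0.0276,-0.03,0,0,0,4.15],
  [20,0.0254,-0.032,0,0,0,4.15],
  [20,0.023,-0.034,0,0,0,4.15],
  [20,0.0205,-0.0354,0,0,0,4.15],
  [20,0.0178,-0.0368,0,0,0,4.15],
  [20,0.015,-0.038,0,0,0,4.15],
  [20,0.0123,-0.039,0,0,0,4.15],
])

```text
clock: 8.38
tool_pos: [0.5281, -0.0043, 0.4331]
eef_rot: [1.0, 0.007, -0.001, 0.0]
contact_force: [0.5, 0.1, -4.3]
opening: 0.392
finger_force: 40.0
```

>>> play_rows([
  [20,0,0,0,0,0,0],
  [20,0,0,0,0,0,0],
])

```text
clock: 8.62
tool_pos: [0.5281, -0.006, 0.4331]
eef_rot: [1.0, 0.009, -0.001, 0.0]
contact_force: [-0.6, -1.2, -4.2]
opening: 0.396
finger_force: 40.0
```

```bash
python3 - <<'E'
from h import *
s=status.get_state();k=cam('wrist',s);im=cams.snapshot('wrist')
print(s['clock'],s['tool_pos'],yaw(s),s['opening'],s['contact_force'],s['moment'])
c=im.copy();a=np.radians(yaw(s));ex=np.array([np.cos(a),np.sin(a),0]);ey=np.array([-np.sin(a),np.cos(a),0]);o=s['tool_pos']-[0,0,.1813]
for z,q in((.044,.0175),(.044,.0095)):
    cv2.polylines(c,[np.array([proj(k,o+ex*q*i+ey*q*j+[0,0,z]) for i,j in((1,1),(1,-1),(-1,-1),(-1,1))]).astype(np.int32)],True,(255,0,0),1)
cv2.circle(c,tuple(int(v) for v in proj(k,o+ex*.09+[0,0,.0735])),2,(0,0,255),-1)
t=cams.snapshot('scene');ks=cam('scene');u=proj(ks,[.528,-.005,.24]).astype(int)
cr=cv2.resize(t[u[1]-60:u[1]+60,u[0]-50:u[0]+50],None,fx=4,fy=4,interpolation=cv2.INTER_CUBIC)
save('w4',np.hstack([c[:, 140:520],cr]))
E
```

```text
8.625 [ 0.52811027 -0.005991    0.43308109] 1.0070781348387192 0.39554890183616037 [-0.62962334 -1.20310196 -4.15741399] [-0.00316694  0.08313377  0.00921875]
```

View pics/w4.png

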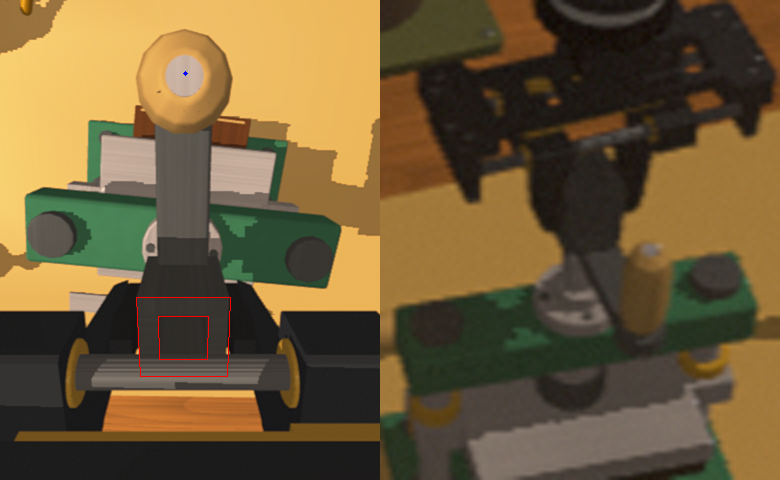

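The crank is held level over the square, with the knob at (185,73) as predicted. I lower gently.

>>> play_rows([
  [20,0,-0.001,0.004,0,0,0],
  [20,0,0,0.004,0,0,0],
  [20,0,0,0.003,0,0,0],
  [20,0,0,0.003,0,0,0],
  [20,0,0,0.002,0,0,0],
  [20,0,0,0.002,0,0,0],
  [20,0,0,0.002,0,0,0],
  [20,0,0,0,0,0,0],
])

```text
clock: 9.72
tool_pos: [0.5288, -0.0052, 0.4132]
eef_rot: [1.0, 0.008, -0.0, 0.001]
contact_force: [-0.5, -3.3, -5.6]
opening: 0.393
finger_force: 40.0
```

```bash
cat > st.py <<'E'
from h import *
s=status.get_state();print(round(s['clock'],2),s['tool_pos'].round(4),yaw(s).round(2),round(s['opening'],3),'F',s['contact_force'].round(1),'M',s['moment'].round(3))
E
python3 st.py
```

```text
9.72 [ 0.5288 -0.0052  0.4132] 0.95 0.393 F [-0.5 -3.3 -5.6] M [-0.707  0.072 -0.008]
```

>>> play_rows([
  [20,0,0.0006,0.002,0,0,0],
  [20,0,0,0.002,0,0,0],
  [20,0,0,0.003,0,0,0],
  [20,0,0,0.003,0,0,0],
  [20,0,0,0.003,0,0,0],
  [20,0,0,0.003,0,0,0],
  [20,0,0,0.003,0,0,0],
  [20,0,0,0,0,0,0],
])

```text
clock: 10.72
tool_pos: [0.5288, -0.0054, 0.3939]
eef_rot: [1.0, 0.009, -0.0, 0.0]
contact_force: [-0.3, -4.8, -5.8]
opening: 0.391
finger_force: 40.0
```

```bash
python3 st.py
```

```text
10.72 [ 0.5288 -0.0054  0.3939] 0.98 0.391 F [-0.3 -4.8 -5.8] M [-1.045  0.209 -0.037]
```

>>> play_rows([
  [20,0,0.0008,0.001,0,0,0],
  [20,0,0,0.001,0,0,0],
  [20,0,0,0.001,0,0,0],
  [20,0,0,0.001,0,0,0],
  [20,0,0,0.001,0,0,0],
  [20,0,0,0.0007,0,0,0],
  [20,0,0,0,0,0,0],
])

```text
clock: 11.6
tool_pos: [0.5288, -0.0056, 0.3885]
eef_rot: [1.0, 0.009, -0.0, -0.0]
contact_force: [-2.6, -2.1, -3.9]
opening: 0.391
finger_force: 40.0
```

```bash
python3 st.py
```

```text
11.6 [ 0.5288 -0.0056  0.3885] 1.01 0.391 F [-2.6 -2.1 -3.9] M [-0.217  0.623 -0.038]
```

>>> play_rows([
  [20,-0.0003,0.0003,0.0006,0,0,0],
  [20,0,0,0.0005,0,0,0],
  [20,0,0,0.0004,0,0,0],
  [20,0,0,0,0,0,0],
])

```text
clock: 12.1
tool_pos: [0.5285, -0.0057, 0.3883]
eef_rot: [1.0, 0.009, 0.0, -0.0]
contact_force: [-5.7, 0.1, 7.1]
opening: 0.39
finger_force: 40.0
```

```bash
python3 st.py
```

```text
12.1 [ 0.5285 -0.0057  0.3883] 1.01 0.39 F [-5.7  0.1  7.1] M [0.096 1.179 0.011]
```

Contact force and height (0.3883, exactly 206 mm above the value at the bench grasp) show it is seated. I release and slide along to the knob.

>>> play_rows([
  [60,0,0,0,0,0,0],
  [60,0,0,0,0,0,0],
  [60,0,0,0,0,0,0],
  [60,0,0,-0.005,0,0,0],
  [60,0,0,-0.0055,0,0,0],
  [60,0.01,0,0,0,0,0],
  [60,0.03,0,0,0,0,0],
  [60,0.03,0,0,0,0,0],
])

```text
clock: 13.1
tool_pos: [0.6, -0.005, 0.3979]
eef_rot: [1.0, 0.009, 0.0, -0.0]
contact_force: [1.4, -0.0, -0.4]
opening: 0.602
finger_force: 0.0
```

>>> play_rows([
  [60,0.02,0,0,0,0,0],
  [60,0,0,0,0,0,0],
  [60,0,0,0,0,0,0],
])

```text
clock: 13.48
tool_pos: [0.618, -0.0047, 0.3974]
eef_rot: [1.0, 0.009, -0.001, 0.0]
contact_force: [0.2, 0.9, -0.3]
opening: 0.599
finger_force: 0.0
```

```bash
python3 - <<'E'
from h import *
exec(open('st.py').read().split('\n',1)[1]);k=cam('wrist',s);im=cams.snapshot('wrist')
t=cams.snapshot('scene');ks=cam('scene')
for n,kk in(('wrist',k),('scene',ks)):
    for l in('crank_hub','knob_grip'): print(n,l,[(round(d['score'],2),toworld(kk,d['at']).round(4)) for d in finder.spot_in(n,l)])
c=t.copy();u=proj(ks,[.55,-.005,.22]).astype(int)
x0,y0=u[0]-70,u[1]-60
for z in(.206,.25): 
    a=np.radians(1);ex=np.array([np.cos(a),np.sin(a),0]);ey=np.array([-np.sin(a),np.cos(a),0]);o=np.array([.528,-.0055,z])
    B=cv2.resize(c[y0:y0+120,x0:x0+140],None,fx=5,fy=5,interpolation=cv2.INTER_CUBIC) if z==.206 else B
    P=np.array([(proj(ks,o+ex*.0175*i+ey*.0175*j)-[x0,y0]+.5)*5 for i,j in((1,1),(1,-1),(-1,-1),(-1,1))]).astype(np.int32)
    cv2.polylines(B,[P],True,(255,0,0),1)
save('s5',B)
E
```

```text
13.47 [ 0.618  -0.0047  0.3974] 0.99 0.599 F [ 0.2  0.9 -0.3] M [ 0.06   0.046 -0.003]
wrist crank_hub [(0.56, array([ 0.6247, -0.0035,  0.2409]))]
wrist knob_grip [(0.81, array([ 0.6275, -0.0042,  0.2652]))]
scene crank_hub [(0.91, array([ 0.4652, -0.4962,  0.025 ])), (0.65, array([ 0.6249, -0.0112,  0.2462]))]
scene knob_grip [(0.56, array([ 0.4874, -0.4412,  0.0602])), (0.5, array([ 0.5571, -0.0248,  0.1107]))]
```

View pics/s5.png

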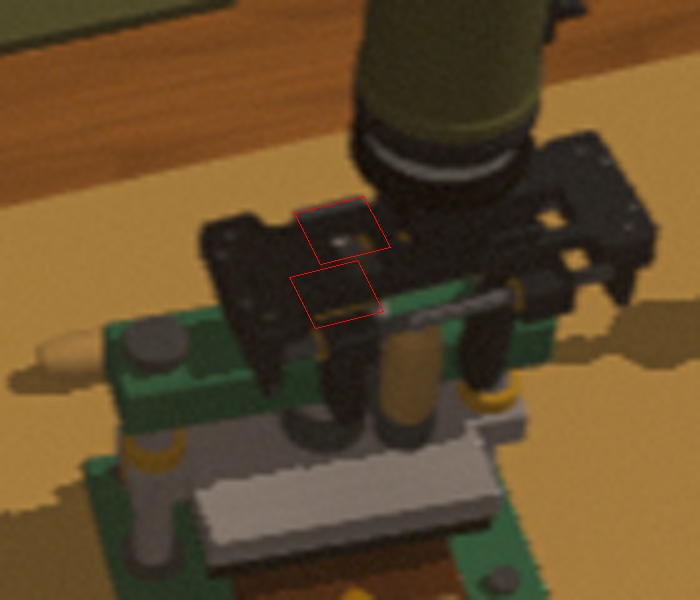

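```bash
cat > circ.py <<'E'
import sys,numpy as np
a,st,n=map(float,sys.argv[1:4]);R=.09
for i in range(int(n)):
    p,q=a+i*st,a+(i+1)*st; print([20,round(R*(np.cos(q)-np.cos(p)),4),round(R*(np.sin(q)-np.sin(p)),4),0,0,0,0],round(q,2))
E
cat > wind.py <<'E'
from h import *
C=np.array([.528,-.0055])
s=status.get_state();p=s['tool_pos'][:2]-C;th=np.arctan2(p[1],p[0]);F=s['contact_force'];u=p/np.linalg.norm(p);t=np.array([u[1],-u[0]])
print(round(s['clock'],2),s['tool_pos'].round(4),'psi',round(np.radians(1)-th,3),'r',np.linalg.norm(p).round(4),'Frad',(F[:2]@u).round(1),'Ftan',(F[:2]@t).round(1),'Fz',F[2].round(1),'op',round(s['opening'],3))
E
python3 circ.py 0 .2 32
```

```text
[20, np.float64(-0.0018), np.float64(0.0179), 0, 0, 0, 0] 0.2
[20, np.float64(-0.0053), np.float64(0.0172), 0, 0, 0, 0] 0.4
[20, np.float64(-0.0086), np.float64(0.0158), 0, 0, 0, 0] 0.6
[20, np.float64(-0.0116), np.float64(0.0137), 0, 0, 0, 0] 0.8
[20, np.float64(-0.0141), np.float64(0.0112), 0, 0, 0, 0] 1.0
[20, np.float64(-0.016), np.float64(0.0082), 0, 0, 0, 0] 1.2
[20, np.float64(-0.0173), np.float64(0.0048), 0, 0, 0, 0] 1.4
[20, np.float64(-0.0179), np.float64(0.0013), 0, 0, 0, 0] 1.6
[20, np.float64(-0.0178), np.float64(-0.0023), 0, 0, 0, 0] 1.8
[20, np.float64(-0.017), np.float64(-0.0058), 0, 0, 0, 0] 2.0
[20, np.float64(-0.0155), np.float64(-0.0091), 0, 0, 0, 0] 2.2
[20, np.float64(-0.0134), np.float64(-0.012), 0, 0, 0, 0] 2.4
[20, np.float64(-0.0108), np.float64(-0.0144), 0, 0, 0, 0] 2.6
[20, np.float64(-0.0077), np.float64(-0.0162), 0, 0, 0, 0] 2.8
[20, np.float64(-0.0043), np.float64(-0.0174), 0, 0, 0, 0] 3.0
[20, np.float64(-0.0007), np.float64(-0.018), 0, 0, 0, 0] 3.2
[20, np.float64(0.0028), np.float64(-0.0177), 0, 0, 0, 0] 3.4
[20, np.float64(0.0063), np.float64(-0.016
[... 173 characters left out ...]
oat64(-0.0103), 0, 0, 0, 0] 4.2
[20, np.float64(0.0165), np.float64(-0.0072), 0, 0, 0, 0] 4.4
[20, np.float64(0.0176), np.float64(-0.0038), 0, 0, 0, 0] 4.6
[20, np.float64(0.018), np.float64(-0.0002), 0, 0, 0, 0] 4.8
[20, np.float64(0.0177), np.float64(0.0034), 0, 0, 0, 0] 5.0
[20, np.float64(0.0166), np.float64(0.0068), 0, 0, 0, 0] 5.2
[20, np.float64(0.015), np.float64(0.01), 0, 0, 0, 0] 5.4
[20, np.float64(0.0127), np.float64(0.0127), 0, 0, 0, 0] 5.6
[20, np.float64(0.0099), np.float64(0.015), 0, 0, 0, 0] 5.8
[20, np.float64(0.0067), np.float64(0.0167), 0, 0, 0, 0] 6.0
[20, np.float64(0.0033), np.float64(0.0177), 0, 0, 0, 0] 6.2
[20, np.float64(-0.0003), np.float64(0.018), 0, 0, 0, 0] 6.4
```

>>> play_rows([
  [20,0,0,0,0,0,0],
  [20,0,0,0,0,0,0],
  [20,0,0,0,0,0,0],
  [20,0,0,0,0,0,0],
], grip_force=35)

```text
clock: 14.28
tool_pos: [0.6186, -0.0047, 0.3977]
eef_rot: [1.0, 0.009, -0.0, 0.0]
contact_force: [0.4, -0.9, -0.5]
opening: 0.297
finger_force: 35.0
```

```bash
python3 wind.py
```

```text
14.28 [ 0.6186 -0.0047  0.3977] psi 0.009 r 0.0906 Frad 0.4 Ftan 1.0 Fz -0.5 op 0.297
```

Gripped with almost no side force. Winding begins; the gap is at least 1.57 rad of turn.

>>> play_rows([
  [20,-0.0018,0.0179,0,0,0,0],
  [20,-0.0053,0.0172,0,0,0,0],
  [20,-0.0086,0.0158,0,0,0,0],
])

```text
clock: 14.65
tool_pos: [0.604, -0.0549, 0.3979]
eef_rot: [1.0, 0.009, 0.001, -0.002]
contact_force: [0.1, 6.5, -0.4]
opening: 0.294
finger_force: 35.0
```

```bash
python3 wind.py
```

```text
14.65 [ 0.604  -0.0549  0.3979] psi 0.593 r 0.0906 Frad -3.4 Ftan -5.5 Fz -0.4 op 0.294
```

>>> play_rows([
  [20,-0.0116,0.0137,0,0,0,0],
  [20,-0.0141,0.0112,0,0,0,0],
  [20,-0.016,0.0082,0,0,0,0],
  [20,-0.0173,0.0048,0,0,0,0],
  [20,-0.0179,0.0013,0,0,0,0],
])

```text
clock: 15.28
tool_pos: [0.5289, -0.0963, 0.3984]
eef_rot: [1.0, 0.009, 0.003, -0.001]
contact_force: [6.1, 5.2, -0.9]
opening: 0.289
finger_force: 35.0
```

```bash
python3 wind.py
```

```text
15.28 [ 0.5289 -0.0963  0.3984] psi 1.579 r 0.0908 Frad -5.2 Ftan -6.2 Fz -0.9 op 0.289
```

>>> play_rows([
  [20,-0.0178,-0.0023,0,0,0,0],
  [20,-0.017,-0.0058,0,0,0,0],
])

```text
clock: 15.52
tool_pos: [0.4942, -0.0899, 0.3985]
eef_rot: [1.0, 0.008, 0.004, 0.0]
contact_force: [7.1, 1.7, -3.9]
opening: 0.288
finger_force: 35.0
```

```bash
python3 wind.py
```

```text
15.53 [ 0.4942 -0.0899  0.3985] psi 1.969 r 0.0909 Frad -4.2 Ftan -5.9 Fz -3.9 op 0.288
```

>>> play_rows([
  [20,-0.0155,-0.0091,0,0,0,0],
  [20,-0.0134,-0.012,0,0,0,0],
])

```text
clock: 15.78
tool_pos: [0.4645, -0.0705, 0.3985]
eef_rot: [1.0, 0.007, 0.003, 0.001]
contact_force: [6.0, -2.5, -2.5]
opening: 0.289
finger_force: 35.0
```

```bash
python3 wind.py
```

```text
15.78 [ 0.4645 -0.0705  0.3985] psi 2.362 r 0.0909 Frad -2.4 Ftan -6.0 Fz -2.5 op 0.289
```

>>> play_rows([
  [20,-0.0106,-0.0146,0,0,0,0],
])

```text
clock: 15.9
tool_pos: [0.4531, -0.0566, 0.3983]
eef_rot: [1.0, 0.007, 0.002, 0.002]
contact_force: [3.2, -5.5, -1.6]
opening: 0.289
finger_force: 35.0
```

```bash
python3 wind.py
```

```text
15.9 [ 0.4531 -0.0566  0.3983] psi 2.561 r 0.0907 Frad 0.4 Ftan -6.3 Fz -1.6 op 0.289
```

>>> play_rows([
  [20,-0.0077,-0.0162,0,0,0,0],
  [20,-0.0043,-0.0174,0,0,0,0],
])

```text
clock: 16.15
tool_pos: [0.4395, -0.0234, 0.3981]
eef_rot: [1.0, 0.006, 0.0, 0.002]
contact_force: [-0.3, -5.2, 1.3]
opening: 0.292
finger_force: 35.0
```

```bash
python3 wind.py
```

```text
16.15 [ 0.4395 -0.0234  0.3981] psi 2.96 r 0.0903 Frad 1.3 Ftan -5.1 Fz 1.3 op 0.292
```

>>> play_rows([
  [20,-0.0007,-0.018,0,0,0,0],
  [20,0.0028,-0.0177,0,0,0,0],
])

```text
clock: 16.4
tool_pos: [0.4401, 0.0125, 0.3978]
eef_rot: [1.0, 0.007, -0.002, 0.002]
contact_force: [-2.2, -5.1, 4.5]
opening: 0.295
finger_force: 35.0
```

```bash
python3 wind.py
```

```text
16.4 [0.4401 0.0125 0.3978] psi -2.922 r 0.0898 Frad 1.1 Ftan -5.4 Fz 4.5 op 0.295
```

>>> play_rows([
  [20,0.0063,-0.0168,0,0,0,0],
  [20,0.0095,-0.0152,0,0,0,0],
])

```text
clock: 16.65
tool_pos: [0.4544, 0.0454, 0.3976]
eef_rot: [1.0, 0.007, -0.004, 0.002]
contact_force: [-6.2, -3.0, 6.5]
opening: 0.29
finger_force: 35.0
```

```bash
python3 wind.py
```

```text
16.65 [0.4544 0.0454 0.3976] psi -2.519 r 0.0894 Frad 3.4 Ftan -5.9 Fz 6.5 op 0.29
```

>>> play_rows([
  [20,0.0124,-0.013,0,0,0,0],
  [20,0.0147,-0.0103,0,0,0,0],
])

```text
clock: 16.9
tool_pos: [0.4811, 0.0706, 0.3976]
eef_rot: [1.0, 0.009, -0.004, 0.001]
contact_force: [-6.5, -0.6, 7.3]
opening: 0.292
finger_force: 35.0
```

```bash
python3 wind.py
```

```text
16.9 [0.4811 0.0706 0.3976] psi -2.106 r 0.0894 Frad 2.9 Ftan -5.9 Fz 7.3 op 0.292
```

>>> play_rows([
  [20,0.0165,-0.0072,-0.0004,0,0,0],
  [20,0.0176,-0.0038,-0.0004,0,0,0],
])

```text
clock: 17.15
tool_pos: [0.5155, 0.0831, 0.3983]
eef_rot: [1.0, 0.009, -0.003, 0.0]
contact_force: [-6.2, 2.2, 2.4]
opening: 0.288
finger_force: 35.0
```

```bash
python3 wind.py
```

```text
17.15 [0.5155 0.0831 0.3983] psi -1.693 r 0.0895 Frad 3.0 Ftan -5.9 Fz 2.4 op 0.288
```

>>> play_rows([
  [20,0.018,-0.0002,0,0,0,0],
  [20,0.0177,0.0034,0,0,0,0],
])

```text
clock: 17.4
tool_pos: [0.5519, 0.081, 0.3982]
eef_rot: [1.0, 0.009, -0.002, -0.001]
contact_force: [-4.6, 4.0, 1.3]
opening: 0.293
finger_force: 35.0
```

```bash
python3 wind.py
```

```text
17.4 [0.5519 0.081  0.3982] psi -1.283 r 0.0897 Frad 2.7 Ftan -5.5 Fz 1.3 op 0.293
```

>>> play_rows([
  [20,0.0166,0.0068,0,0,0,0],
  [20,0.015,0.01,0,0,0,0],
])

```text
clock: 17.65
tool_pos: [0.5839, 0.0651, 0.3981]
eef_rot: [1.0, 0.009, -0.002, -0.001]
contact_force: [-6.9, 5.8, 0.9]
opening: 0.292
finger_force: 35.0
```

```bash
python3 wind.py
```

```text
17.65 [0.5839 0.0651 0.3981] psi -0.883 r 0.09 Frad 0.3 Ftan -9.0 Fz 0.9 op 0.292
```

>>> play_rows([
  [20,0.0127,0.0127,0,0,0,0],
  [20,0.0099,0.015,0,0,0,0],
])

```text
clock: 17.9
tool_pos: [0.6065, 0.0395, 0.398]
eef_rot: [1.0, 0.01, -0.003, -0.003]
contact_force: [-6.3, 10.1, 1.7]
opening: 0.292
finger_force: 35.0
```

```bash
python3 wind.py
```

```text
17.9 [0.6065 0.0395 0.398 ] psi -0.503 r 0.0904 Frad -0.4 Ftan -11.9 Fz 1.7 op 0.292
```

The platen bears: tangential force rose from 5.8 to 11.9 N at psi 5.78, first contact about 5.08. That puts roughly 170–200 N on the panel, so I stop here, release the knob, turn about it and slide back to the hub.

>>> play_rows([
  [60,0,0,0,0,0,0],
  [60,0,0,0,0,0,0],
  [60,0,0,0,0,0,0],
  [60,0,0,0,0,0,-9.6],
  [60,0,0,0,0,0,-9.6],
  [60,0,0,0,0,0,-9.6],
  [60,0,0,0,0,0,0],
  [60,0,0,0,0,0,0],
])

```text
clock: 18.9
tool_pos: [0.6079, 0.0364, 0.3985]
eef_rot: [0.967, 0.256, -0.0, 0.0]
contact_force: [-0.1, 0.4, 0.3]
opening: 0.6
finger_force: 0.0
```

```bash
python3 - <<'E'
from h import *
exec(open('st.py').read().split('\n',1)[1]);k=cam('wrist',s);im=cams.snapshot('wrist')
C=np.array([.528,-.0055])
for l in('crank','knob_grip'):
    for d in finder.spot_in('wrist',l): w=toworld(k,d['at']);print(l,round(d['score'],2),w.round(4),np.degrees(np.arctan2(w[1]-C[1],w[0]-C[0])))
for R in plan(s['tool_pos'],yaw(s),[.528,-.0055,.398],yaw(s),60,n=4): print(R)
save('w6',im)
E
```

```text
18.9 [0.6079 0.0364 0.3985] 29.61 0.6 F [-0.1  0.4  0.3] M [ 0.004 -0.008 -0.018]
crank 0.97 [0.6113 0.0455 0.2417] 31.48306526874686
knob_grip 0.92 [0.6146 0.0492 0.2671] 32.28040258011305
[60, -0.0226, -0.0008, 0.0001, 0, 0, np.float64(-0.0)]
[60, -0.0226, -0.0008, 0.0001, 0, 0, np.float64(-0.0)]
[60, -0.0226, -0.0008, 0.0001, 0, 0, np.float64(-0.0)]
[60, -0.0226, -0.0008, 0.0001, 0, 0, np.float64(-0.0)]
```

View pics/w6.png

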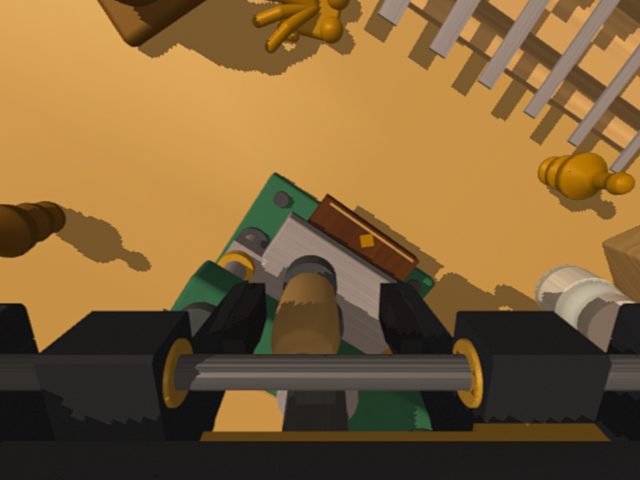

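The knob shows at (308,305), a few mm left of the finger middle, so the crank yaw is about 31°. I correct the yaw, slide to the hub and grip lightly.

>>> play_rows([
  [60,0,-0.003,0,0,0,-1.9],
  [60,-0.0225,-0.001,0,0,0,0],
  [60,-0.0225,-0.001,0,0,0,0],
  [60,-0.0225,-0.001,0,0,0,0],
  [60,-0.0225,0,0,0,0,0],
  [60,0,0,0.005,0,0,0],
  [60,0,0,0.005,0,0,0],
  [60,0,0,0,0,0,0],
])

```text
clock: 20.05
tool_pos: [0.5289, -0.0046, 0.3879]
eef_rot: [0.962, 0.274, -0.0, -0.0]
contact_force: [0.0, 0.1, 0.5]
opening: 0.601
finger_force: 0.0
```

```bash
python3 st.py
```

```text
20.05 [ 0.5289 -0.0046  0.3879] 31.75 0.601 F [0.  0.1 0.5] M [ 0.029 -0.04   0.011]
```

>>> play_rows([
  [20,0,0,0,0,0,0],
  [20,0,0,0,0,0,0],
  [20,0,0,0,0,0,0],
  [20,0,0,0,0,0,0],
], grip_force=10)

```text
clock: 20.55
tool_pos: [0.5285, -0.0051, 0.3886]
eef_rot: [0.962, 0.273, 0.0, -0.0]
contact_force: [1.0, 1.3, -0.7]
opening: 0.396
finger_force: 10.0
```

```bash
python3 st.py
```

```text
20.55 [ 0.5285 -0.0051  0.3886] 31.7 0.396 F [ 1.   1.3 -0.7] M [ 0.211 -0.14   0.062]
```

>>> play_rows([
  [20,0,0,0,0,0,0],
  [20,0,0,-0.003,0,0,0],
  [20,0,0,-0.005,0,0,0],
  [20,0,0,-0.006,0,0,0],
  [20,0,0,-0.006,0,0,0],
], grip_force=30)

```text
clock: 21.18
tool_pos: [0.5284, -0.0052, 0.409]
eef_rot: [0.962, 0.273, 0.0, -0.0]
contact_force: [3.6, 2.2, -6.3]
opening: 0.393
finger_force: 30.0
```

```bash
python3 st.py
```

```text
21.18 [ 0.5284 -0.0052  0.409 ] 31.7 0.393 F [ 3.6  2.2 -6.3] M [ 0.472 -0.511  0.007]
```

```bash
python3 - <<'E'
from h import *
s=status.get_state()
for R in plan(np.array([.5284,-.0052,.455]),31.7,[.46,-.26,.455],31.7,20,n=6): print(R)
E
```

```text
[20, -0.032, 0.0301, -0.0, 0, 0, -0.0]
[20, -0.032, 0.0301, -0.0, 0, 0, -0.0]
[20, -0.032, 0.0301, -0.0, 0, 0, -0.0]
[20, -0.032, 0.0301, -0.0, 0, 0, -0.0]
[20, -0.032, 0.0301, -0.0, 0, 0, -0.0]
[20, -0.032, 0.0301, -0.0, 0, 0, -0.0]
```

>>> play_rows([
  [20,0,0,-0.008,0,0,0],
  [20,0,0,-0.008,0,0,0],
  [20,0,0,-0.01,0,0,0],
  [20,0,0,-0.01,0,0,0],
  [20,0,0,-0.01,0,0,0],
])

```text
clock: 21.8
tool_pos: [0.5281, -0.0055, 0.4552]
eef_rot: [0.962, 0.273, -0.0, 0.0]
contact_force: [-0.3, -0.4, -4.0]
opening: 0.394
finger_force: 30.0
```

>>> play_rows([
  [20,-0.032,0.03,0,0,0,0],
  [20,-0.032,0.03,0,0,0,0],
  [20,-0.032,0.03,0,0,0,0],
  [20,-0.032,0.03,0,0,0,0],
  [20,-0.032,0.03,0,0,0,0],
  [20,-0.032,0.03,0,0,0,0],
  [20,0,0,0.03,0,0,0],
  [20,0,0,0.05,0,0,0],
])

```text
clock: 22.8
tool_pos: [0.4601, -0.2608, 0.3755]
eef_rot: [0.962, 0.272, 0.002, 0.002]
contact_force: [0.5, 0.2, -4.8]
opening: 0.391
finger_force: 30.0
```

>>> play_rows([
  [20,0,0,0.05,0,0,0],
  [20,0,0,0.05,0,0,0],
  [20,0,0,0.04,0,0,0],
  [20,0,0,0.025,0,0,0],
  [20,0,0,0.01,0,0,0],
  [20,0,0,0.005,0,0,0],
  [20,0,0,0,0,0,0],
])

```text
clock: 23.68
tool_pos: [0.4599, -0.2596, 0.1952]
eef_rot: [0.962, 0.273, 0.001, 0.0]
contact_force: [-0.5, -0.1, -4.9]
opening: 0.395
finger_force: 30.0
```

```bash
python3 st.py
```

```text
23.68 [ 0.4599 -0.2596  0.1952] 31.68 0.395 F [-0.5 -0.1 -4.9] M [-0.085  0.138  0.   ]
```

>>> play_rows([
  [20,0,0,0.004,0,0,0],
  [20,0,0,0.003,0,0,0],
  [20,0,0,0.002,0,0,0],
  [20,0,0,0.0015,0,0,0],
  [20,0,0,0.001,0,0,0],
  [20,0,0,0.001,0,0,0],
  [20,0,0,0,0,0,0],
])

```text
clock: 24.55
tool_pos: [0.4592, -0.2596, 0.1824]
eef_rot: [0.962, 0.273, -0.0, 0.0]
contact_force: [-1.5, -1.4, 3.3]
opening: 0.394
finger_force: 30.0
```

```bash
python3 st.py
```

```text
24.55 [ 0.4592 -0.2596  0.1824] 31.67 0.394 F [-1.5 -1.4  3.3] M [0.014 0.252 0.028]
```

It rests on the bench. I release and withdraw, then check.

>>> play_rows([
  [60,0,0,0,0,0,0],
  [60,0,0,0,0,0,0],
  [60,0,0,0,0,0,0],
  [60,0,0,-0.02,0,0,0],
  [60,0,0,-0.04,0,0,0],
  [60,0,0,-0.05,0,0,0],
  [60,0,0,-0.05,0,0,0],
  [60,0,0,-0.05,0,0,0],
])

```text
clock: 25.55
tool_pos: [0.4593, -0.2593, 0.3937]
eef_rot: [0.962, 0.273, 0.0, 0.0]
contact_force: [0.8, -1.0, -0.1]
opening: 0.601
finger_force: 0.0
```

>>> play_rows([
  [60,0,0,0,0,0,0],
  [60,0,0,0,0,0,0],
])

```text
clock: 25.8
tool_pos: [0.4591, -0.2593, 0.3916]
eef_rot: [0.962, 0.273, -0.0, -0.0]
contact_force: [-0.4, 0.3, -0.3]
opening: 0.6
finger_force: 0.0
```

```bash
python3 - <<'E'
from h import *
exec(open('st.py').read().split('\n',1)[1])
ks=cam('scene')
cams.snapshot('scene')
for l in('crank_hub','platen','finial','glue_jar','small_finial','mallet','leaf_mount','chisel','bronze_figure'): print(l,[(round(d['score'],2),toworld(ks,d['at']).round(3)) for d in finder.spot_in('scene',l)][:3])
cams.snapshot('wrist');k=cam('wrist',s)
for l in('crank_hub','knob_grip'): print(l,[(round(d['score'],2),toworld(k,d['at']).round(3)) for d in finder.spot_in('wrist',l)])
E
```

```text
25.8 [ 0.4591 -0.2593  0.3916] 31.68 0.6 F [-0.4  0.3 -0.3] M [ 0.008 -0.065 -0.01 ]
crank_hub [(0.91, array([ 0.468, -0.499,  0.027])), (0.7, array([ 0.489, -0.245,  0.029]))]
platen [(0.86, array([ 0.546, -0.015,  0.093]))]
finial [(0.68, array([0.454, 0.282, 0.064])), (0.49, array([ 0.664, -0.263,  0.083]))]
glue_jar [(0.82, array([ 0.665, -0.265,  0.082])), (0.44, array([ 0.483, -0.243,  0.03 ]))]
small_finial [(0.75, array([ 0.762, -0.168,  0.056]))]
mallet [(0.69, array([ 0.745, -0.351,  0.067]))]
leaf_mount [(0.83, array([0.759, 0.142, 0.022]))]
chisel [(0.61, array([ 0.375, -0.092,  0.024])), (0.2, array([ 0.53 , -0.01 ,  0.209]))]
bronze_figure [(0.73, array([0.739, 0.285, 0.052]))]
crank_hub [(0.59, array([ 0.483, -0.432,  0.04 ])), (0.56, array([ 0.49 , -0.234,  0.041]))]
knob_grip [(0.73, array([ 0.487, -0.432,  0.059])), (0.67, array([ 0.532, -0.214,  0.072])), (0.33, array([ 0.635, -0.266,  0.086]))]
```

All bystanders are where they were, the platen is down about 17 mm, and the crank lies flat clear of the press.

```bash
python3 -c "
from plant import r
print(r.finish_job())"
```

```text
the job is handed in; nothing more can be done
None
```

I handed the job in at about 26 s. The platen bears on the panel with an estimated 170–200 N (inferred from crank force, not measured directly), the crank lies flat on the bench clear of the press, and the other things I checked are where they were.

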